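Open the cheese carrier's two-stage catch

ROBOT

A 7-joint arm with a two-finger parallel gripper is mounted at the origin on the work surface. World frame = base frame: x ahead of the robot, y to its left, z up, the work surface at z = 0. Lengths are in m, angles in rad, forces in N, time in s.
With the tool pointing down it reaches from about 0.425 to 0.95 m from the base axis. Payload 16.7 kg.
Tool frame: the origin (TCP) lies at the very end of the fingers, on their centre line; the grasp point (between the pads) lies 19 mm behind it; z points along the fingers, y is the line along which they close (so a half turn about z gives the same grasp; the last joint's range is limited). The gripper opens to 94 mm and grips with 3 to 60 N. Pads are 16 mm wide; open, the fingers measure 119 mm over their backs; the gripper's body (75 mm by 177 mm) begins 78 mm behind the grasp point.
Start: joints at [-1.298, 0.426, 0.074, 1.606, -0.034, 1.111, -0.067], TCP at [0.276, 0.616, 0.177] pointing down, gripper open.
Joint ranges: [-2.85, 2.85], [-0.5, 2.14], [-1.23, 1.37], [0.21, 2.46], [-1.02, 4.16], [0.16, 2.05], [-2.73, 2.73]. Speed limits (rad/s): [1.89, 1.89, 2.39, 2.39, 3.01, 3.01, 3.01].

INTERFACE

Orientations are given as a rotation vector (axis times angle).
In Python, from rig import robot gives the robot as it stands.
- The arm moves only by the shell command python3 -m handwheel 'ROWS' [FORCE]. ROWS is a JSON object of lists of equal length, an entry for each row: "hand": the closure, from -1 (fully open) to 1 (shut); "slide": the shift along the tool's x, y, z in m, a list of three; "yaw": the turn about the tool's z in rad. A call has 1 to 20 rows; each row shifts and turns the commanded pose from where the row before left it, along the tool's axes as they then stand; what a row does not reach is not made up. A row lasts 1/10 s, in which the tool goes at most 50 mm and 8.59 degrees, less where a joint would pass 70% of its speed; a pose out of reach is approached as far as the arm can. A call with a gripper value outside its range is refused whole. The fingers move at their own pace and stop on an object; FORCE is the grip in N (left out, the last holds). Time passes only in rows, so rows that do not move let the fingers close. It gives the time, the measured TCP pose, the force, the opening and the grip force at its end, in the units of the state.
- robot.state(): the state, without advancing time (a new reading comes with each control period).
- robot.snapshot(name): name is "scene" or "top" or "wrist"; returns a dict with "frame" (384x512x3 uint8, blue, green, red), "K" (3x3 intrinsics, pixels), "xyz" and "orientation" of the camera in the world. Camera axes: x right, y down, z forward; pixel columns grow to the right and rows downward; lengths in m; the calibration is good to about 2 mm. The wrist camera is an equidistant fisheye: a pixel r from the principal point sees the ray r / f radians off the axis. A picture is of the moment at which its call begins. There is no depth.
- robot.sign_off(): hands the job in; it is judged then, once.
Trained networks look in a picture, given as the dict that the camera call returned (one of the last four; its "shot" number tells which), for a name from the list of things; names that differ only in an ending like _2 or _b are one class to them, and where a whole thing is asked for, a point or a joint stands for the part that bears it (a point fixed in the world has none). Each returns a list of dicts, best first, with "p" (0 to 1); they miss things now and then, are a little off and sometimes report something else, mostly with a low value. They report only what shows in the picture. A call takes as long as a camera call.
- robot.boxes_of(thing, picture): "uv" ([column, row] in pixels, amid what is visible of it).
- robot.masks_of(thing, picture): "region" (384x512 bool, what is visible of it) and "uv" ([column, row] in pixels, amid what is visible of it).
- robot.pinpoint(thing, picture): "uv" ([column, row] in pixels: a listed point, or the origin of a listed thing).
The state is a dict: "t": time; "joints": joint angles; "dq": joint speeds; "joint_efforts": joint torques, N m; "eef_pos": TCP position; "orientation": TCP orientation; "wrist_force": force on the tool from outside, world axes, zero at the start; "moment": the same for the moment, N m; "width": opening from 0.0 (shut) to 1.0 (fully open); "grip_force": force on a finger pad.
Only numpy, scipy, OpenCV 4.12 (cv2) and the standard library are available. Lean on these libraries where they do the work, as an engineer would, in place of code of your own. Each camera call takes 0.05 s, during which the arm holds its last target. There are 200 camera calls.

TASK

Open the insulated cheese carrier: pull the safety slide on its catch all the way over, swing the paddle up while the slide is held clear, and raise the lid until its front edge stands at least 120 mm above the box, then let go so that it stays open by itself. Do not ram the slide into its end stop, do not lever the paddle against a slide that is still engaged, and leave the stall's other goods where they are.

Things in the scene. Friction and masses are not known exactly. Their poses are not given: they have to be found in the camera images.
- carrier: Dark grey insulated carrier with a flat hinged lid, 300 mm (x) x 340 (y) x 150 high with the lid shut (lid 35 thick). Fixed on the counter. Origin: centre of its underside; its x runs from the front, where the catch is, to the lid hinges at the rear; y to the left seen from the front, z up.
- slide_grip (a point): Centre of the black ridged grip of the safety slide: 22 mm (x) x 14 wide (y) x 18 tall, on the slide's flat plate (30 x 63, its top 6 mm above the paddle's pin), which lies on the steel paddle on the lid. 174 mm above the counter when shut; y is the way to pull it, z the paddle's outward normal. Beside it: at -y 26 mm or more free to the keeper (whose top is at the grip's mid-height), at +y free.
- paddle (a joint): Steel paddle of the catch, 90 mm wide (y), 78 long, rad. 0 = flat on the lid, its free end pointing to the rear (+x of the carrier); it swings up and towards the front, to 1.0 at most. Stiff hinge (about 3 N at the grip), stays where it is left. Blocked within 0.03 while the tongue is under the keeper. Its hook frees the lid from 0.25 on; swing it to about 0.5 or more.
- paddle_hinge (a point): Middle of the paddle's hinge pin (along the carrier's y), 159 mm above the counter when shut, near the lid's front. The slide's grip sits 55 mm behind it, its centre 15 mm above it, and between 13 mm to -y and 12 mm to +y of it at rest. Moves with the lid.
- lid (a joint): Lid, rad. 0 = shut; grows as its front edge rises (0.45 is 130 mm), 1.3 at most. Held by the catch; when free it takes about 6 to 10 N upwards at the paddle, and its stiff hinge holds it where it is left.
- lid_hinge (a point): Middle of the lid's hinge line (along the carrier's y) at the rear, 115 mm above the counter, 262 mm behind the paddle's hinge.
- lid_front (a point): Middle of the lid's upper front edge, 300 mm before the lid hinge, 150 mm above the counter when shut.
- keeper: Steel bracket on the lid at the -y side of the paddle; its nose, 45 to 66 mm to -y of its origin, hangs over the steel tongue at the -y end of the slide and so blocks the paddle (do not load it with over 15 N). Origin: on the catch's base plate under the shut slide, 55 mm behind the paddle's hinge. The tongue is clear of it only in the last 1.5 mm of the slide's travel.
- end_stop: Low steel lug on the paddle, 55 mm behind and 40 mm to +y of its origin, which lies on the paddle's hinge pin. Hard stop of the slide on its way to +y; do not load it with over 10 N. The slide's rest and its grip are clamped in slots, so its travel, 4 to 15 mm, cannot be told from where the grip is. It is pulled against a spring (3 to 6 N at first, 7 to 8 N at the stop) and springs back.
- wheel_pale: Bystander: pale cheese wheel, 80 mm across, 40 high, beside the carrier. Origin: centre of its underside.
- wheel_gold: Bystander: golden cheese wheel, 84 mm across, 45 high, beside the carrier. Origin: centre of its underside.
- wheel_ash: Bystander: dark ash-coated cheese wheel, 76 mm across, 40 high, beside the carrier. Origin: centre of its underside.
- honey_jar: Bystander: glass jar, 66 mm across, 85 high. Origin: centre of its underside.
- gift_carton: Bystander: dark carton, 60 x 100 x 70 mm high. Origin: centre of its underside.
- cheese_knife: Bystander: broad cheese knife, 220 mm long, lying on the counter. Origin: under its middle.

How it is judged:
On the way:
1. the paddle is swung up (value of joint paddle above 0.45 rad), for 0.1 s.
At the end, for the whole second after the job is handed in: The lid is open by more than 0.40 rad (front edge about 120 mm up) and at rest (under 0.02 rad/s), standing by itself; the six loose goods are within 30 mm of where they were (value of joint lid above 0.4 rad and velocity of joint lid between -0.02 and 0.02 rad/s); the robot touches nothing.
It fails at once if the slide is rammed into its end stop (more than 10 N on the stop) (contact force between end_stop and anything else above 10 N).
It fails at once if the paddle is levered against the engaged slide (more than 15 N on the keeper) (contact force between keeper and anything else above 15 N).
It fails at once if one of the stall's other goods is moved by more than 30 mm (distance of any of wheel_pale, wheel_gold, wheel_ash, honey_jar, gift_carton, cheese_knife from where it was at the start of the episode above 0.03 m).
It also fails if it takes over 64 s, if anything falls off the work surface, if the arm or the gripper's body presses on something with over 40 N, if the wrist force passes 120 N, or if a joint passes its speed limit or range.

## Working session

There is one attempt and no reset: what is moved stays moved. The work goes in short steps, Python scripts to look and compute and a shell command to move; the robot and the scene stay as the last step left them, time stands still between calls to the robot, and variables do not carry over. Pictures are saved under pics/ and viewed, at most 10 in all, crops included, and the job is handed in when it is done.

```bash
mkdir -p pics; ls; cat > h.py <<'E'
import numpy as np, cv2
from scipy.spatial.transform import Rotation as R
from rig import robot
def ray(s,uv,fish=False):
    K=np.array(s["K"]);x=(uv[0]-K[0,2])/K[0,0];y=(uv[1]-K[1,2])/K[1,1]
    if fish:
        r=np.hypot(x,y);d=np.array([x/r*np.sin(r),y/r*np.sin(r),np.cos(r)]) if r>1e-9 else np.array([0,0,1.])
    else: d=np.array([x,y,1.])
    return np.array(s["xyz"]),R.from_rotvec(s["orientation"]).apply(d)
def atz(s,uv,z,fish=False):
    o,d=ray(s,uv,fish);return o+d*(z-o[2])/d[2]
E
python3 - <<'E'
from h import *
np.set_printoptions(precision=4,suppress=True)
st=robot.state();print(st["t"],st["eef_pos"],st["orientation"],st["wrist_force"],st["width"])
Z={"carrier":0,"slide_grip":.174,"paddle_hinge":.159,"lid_hinge":.115,"lid_front":.150,"keeper":.155,"end_stop":.159,"wheel_pale":0,"wheel_gold":0,"wheel_ash":0,"honey_jar":0,"gift_carton":0,"cheese_knife":0}
ims=[]
for n in("scene","top"):
    s=robot.snapshot(n);print(n,np.array(s["xyz"]),np.array(s["orientation"]),np.array(s["K"])[0,0]);ims.append(s["frame"])
    cv2.imwrite(f"pics/{n}0.png",s["frame"])
    for k,z in Z.items():
        r=robot.pinpoint(k,s)
        for q in r[:2]: print(k,round(q["p"],2),np.round(q["uv"],1),atz(s,q["uv"],z))
cv2.imwrite("pics/both.png",cv2.resize(np.hstack(ims),(800,300)))
E
```

```text
pics
0.0 [0.2762 0.6154 0.1762] [-0.6576 -3.0718  0.002 ] [-0.2813  0.4104 -0.0154] 0.998889414407968
scene [1.2913 0.4989 0.8729] [-1.1797 -2.2338  1.0859] 346.530815085413
carrier 0.63 [189.8 170.1] [ 0.4597 -0.4298  0.    ]
slide_grip 0.51 [256.4 177. ] [ 0.531  -0.0306  0.174 ]
paddle_hinge 0.97 [271.4 178.8] [0.4949 0.0062 0.159 ]
lid_hinge 0.86 [211. 222.] [ 0.7371 -0.0618  0.115 ]
lid_hinge 0.71 [187.8 169. ] [ 0.5682 -0.3187  0.115 ]
lid_front 0.34 [259.9 182.9] [ 0.5257 -0.0202  0.15  ]
keeper 0.56 [259.4 185.4] [ 0.5431 -0.0104  0.155 ]
wheel_gold 0.55 [310.3 259.1] [0.6052 0.2262 0.    ]
wheel_gold 0.52 [284.8 272.3] [0.695  0.1853 0.    ]
wheel_ash 0.65 [284.7 274.6] [0.7026 0.1895 0.    ]
wheel_ash 0.35 [309.7 258.1] [0.6027 0.2228 0.    ]
honey_jar 0.67 [233.1 156. ] [ 0.2695 -0.3403  0.    ]
gift_carton 0.94 [381.7 219.7] [0.3031 0.3542 0.    ]
cheese_knife 0.63 [188.1 168.9] [ 0.4573 -0.4421  0.    ]
top [ 0.448  -0.0591  1.1824] [-2.1942  2.1722 -0.0764] 352.0470460220333
carrier 0.71 [245.6 174.5] [ 0.5941 -0.0373  0.    ]
slide_grip 0.47 [236.6 185.9] [ 0.5393 -0.015   0.174 ]
paddle_hinge 0.79 [233.2 204.5] [ 0.4863 -0.0051  0.159 ]
lid_hinge 0.86 [251.1 126.7] [ 0.7283 -0.0547  0.115 ]
lid_front 0.9 [231.6 221.8] [ 0.436  -0.0007  0.15  ]
keeper 0.7 [247.4 175.2] [ 0.5729 -0.0454  0.155 ]
wheel_pale 0.81 [311.  198.7] [ 0.5144 -0.258   0.    ]
wheel_pale 0.24 [179.3 140.2] [0.7094 0.1899 0.    ]
wheel_gold 0.56 [170.8 169. ] [0.6103 0.2162 0.    ]
wheel_ash 0.57 [179.6 138. ] [0.717 0.189 0.   ]
honey_jar 0.6 [335.5 269.8] [ 0.2793 -0.3387  0.    ]
gift_carton 0.58 [129.6 266.2] [0.284  0.3444 0.    ]
gift_carton 0.49 [237.5 187.1] [ 0.5511 -0.0104  0.    ]
```

```bash
python3 - <<'E'
import cv2
a=cv2.imread("pics/scene0.png")[120:270,170:400];b=cv2.imread("pics/top0.png")[90:270,110:350]
a=cv2.resize(a,None,fx=2.6,fy=2.6,interpolation=2)[:300];b=cv2.resize(b,(400,300),interpolation=2)
import numpy as np
a=cv2.resize(cv2.imread("pics/scene0.png")[120:270,190:390],(400,300),interpolation=2)
cv2.imwrite("pics/v1.png",cv2.resize(np.hstack([a,b]),(800,300)))
E
```

```text
(no output)
```

View pics/v1.png

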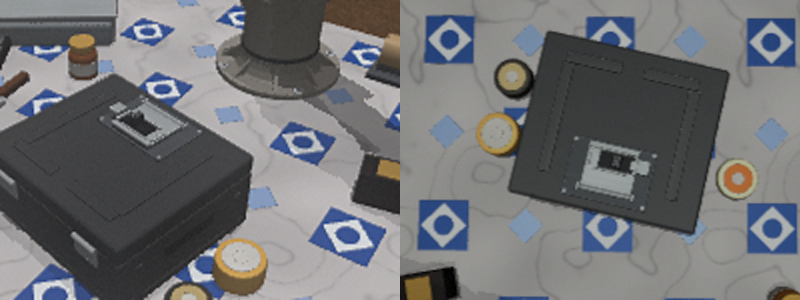

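The top view (right half) shows the carrier yawed about -12°, with the catch at its front edge. The black grip is near (612,160) and the keeper is to its right (-y). I'll go above it and look from near.

```bash
python3 -m handwheel '{"hand":[-1,-1,-1],"slide":[[0,0,-0.045],[0,0,-0.045],[0,0,-0.04]],"yaw":[-0.07,-0.07,-0.07]}' && python3 -m handwheel '{"hand":[0,0,0,0,0,0,0,0,0,0.3,0.3,0.3,0.3,0.3,0.3,0.3,0.3,0.3,0.3],"slide":[[-0.0214,-0.0316,0],[-0.0214,-0.0316,0],[-0.0214,-0.0316,0],[-0.0214,-0.0316,0],[-0.0214,-0.0316,0],[-0.0214,-0.0316,0],[-0.0214,-0.0316,0],[-0.0214,-0.0316,0],[-0.0214,-0.0316,0],[-0.0214,-0.0316,0],[-0.0214,-0.0316,0],[-0.0214,-0.0316,0],[-0.0214,-0.0316,0],[-0.0214,-0.0316,0],[-0.0214,-0.0316,0],[-0.0214,-0.0316,0],[-0.0214,-0.0316,0],[-0.0214,-0.0316,0],[0,0,0]],"yaw":[0,0,0,0,0,0,0,0,0,0,0,0,0,0,0,0,0,0,0]}'
cat > look.py <<'E'
from h import *
import sys
np.set_printoptions(precision=4,suppress=True)
st=robot.state();Rt=R.from_rotvec(st["orientation"]);tcp=np.array(st["eef_pos"])
print(st["t"],tcp,Rt.as_matrix().ravel(),st["wrist_force"],st["width"])
s=robot.snapshot("wrist");print(s["xyz"],s["orientation"]);cv2.imwrite(f"pics/{sys.argv[1]}.png",s["frame"])
Z={"slide_grip":.174,"paddle_hinge":.159,"lid_hinge":.115,"lid_front":.150,"keeper":.155,"end_stop":.159}
for k,z in Z.items():
    for q in robot.pinpoint(k,s)[:2]:
        p=atz(s,q["uv"],z,True); print(k,round(q["p"],2),np.round(q["uv"],1),p,"tool delta",Rt.inv().apply(p-tcp))
for q in robot.masks_of("slide_grip",s)[:1]: print("mask",q["p"],q["uv"],q["region"].sum())
E
python3 look.py w1
```

```text
t: 1.7
eef_pos: [0.2764, 0.6157, 0.3091]
orientation: [0.328, 3.124, 0.001]
wrist_force: [0.2, 0.6, 0.5]
width: 1.004
grip_force: 0.0
t: 3.6
eef_pos: [0.5342, -0.0263, 0.3071]
orientation: [0.341, 3.122, -0.002]
wrist_force: [-0.3, -0.2, -0.3]
width: 0.351
grip_force: 0.0
3.6 [ 0.5342 -0.0263  0.3071] [-0.9764  0.2161  0.0008  0.2161  0.9764 -0.0014 -0.001  -0.0012 -1.    ] [-0.2954 -0.1898 -0.3435] 0.3506902533597566
[ 0.4688 -0.0113  0.5147] [2.2996 1.8464 0.2196]
slide_grip 0.64 [259.3 177.8] [ 0.5356 -0.0193  0.174 ] tool delta [0.0003 0.0073 0.1331]
paddle_hinge 0.95 [262.1 132.7] [ 0.4856 -0.0047  0.159 ] tool delta [0.0522 0.0107 0.148 ]
lid_front 0.72 [261.5  98. ] [0.4443 0.0039 0.15  ] tool delta [0.0945 0.0102 0.157 ]
end_stop 0.33 [135.2 178.2] [ 0.5037 -0.1752  0.159 ] tool delta [-0.0023 -0.1518  0.1483]
mask 0.87 [257.1, 179.0] 369
```

View pics/w1.png

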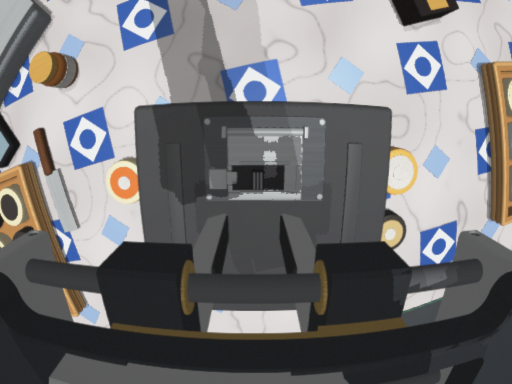

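The wrist view shows the grip at about (258,180) on the black slide plate (230–285 across), with the keeper to its left at (220,180). I'll zoom in and measure yaw from the lid edges and rivets.

```bash
python3 - <<'E'
import cv2
a=cv2.imread("pics/w1.png")[90:215,130:400]
cv2.imwrite("pics/w1c.png",cv2.resize(a[20:,60:200],(784,588),interpolation=cv2.INTER_CUBIC))
E
```

```text
(no output)
```

View pics/w1c.png

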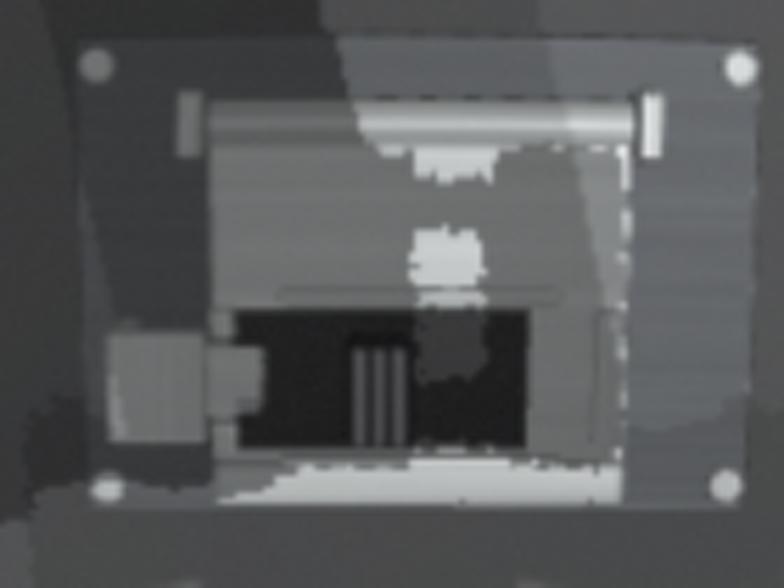

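Zoomed in, the grip top is centred at crop (379,397), i.e. pixel (257.7,180.9). The pin ends are at crop (205,124) and (635,124).

```bash
python3 - <<'E'
from h import *
np.set_printoptions(precision=4,suppress=True)
st=robot.state();Rt=R.from_rotvec(st["orientation"]);tcp=np.array(st["eef_pos"])
s=robot.snapshot("wrist")
f=lambda x,y,z:Rt.inv().apply(atz(s,(190+x/5.6,110+y/5.6),z,True)-tcp)
print("grip",f(379,397,.183))
for n,x,y,z in[("pinL",190,124,.160),("pinR",652,124,.160),("r1",97,66,.155),("r2",740,68,.155),("r3",107,488,.155),("r4",726,486,.155),("keepR",262,380,.172),("keepnoseL",208,380,.172),("plL",232,380,.165),("plR",528,380,.165)]: print(n,f(x,y,z))
E
```

```text
grip [-0.0015  0.0052  0.124 ]
pinL [ 0.0532 -0.0347  0.147 ]
pinR [0.0537 0.0639 0.147 ]
r1 [ 0.0659 -0.0553  0.152 ]
r2 [0.0663 0.0842 0.152 ]
r3 [-0.028  -0.0555  0.152 ]
r4 [-0.0277  0.0846  0.152 ]
keepR [-0.0001 -0.0192  0.135 ]
keepnoseL [-0.0001 -0.0305  0.135 ]
plL [-0.0014 -0.026   0.142 ]
plR [-0.0014  0.0375  0.142 ]
```

```bash
python3 -m handwheel '{"hand":[0.45,0.45,0.45,0.45,0.45,0.45],"slide":[[-0.0015,0.0055,0.02],[0,0,0.03],[0,0,0.03],[0,0,0.03],[0,0,0.01],[0,0,0]],"yaw":[0,0,0,0,0,0]}' 4; python3 - <<'E'
from h import *
s=robot.snapshot("wrist")
cv2.imwrite("pics/w2c.png",cv2.resize(s["frame"][110:310,140:380],(720,600),interpolation=cv2.INTER_CUBIC))
E
```

```text
t: 4.65
eef_pos: [0.5354, -0.0161, 0.1862]
orientation: [-0.332, -3.122, 0.001]
wrist_force: [0.2, -0.6, 0.8]
width: 0.273
grip_force: 0.0
```

View pics/w2c.png

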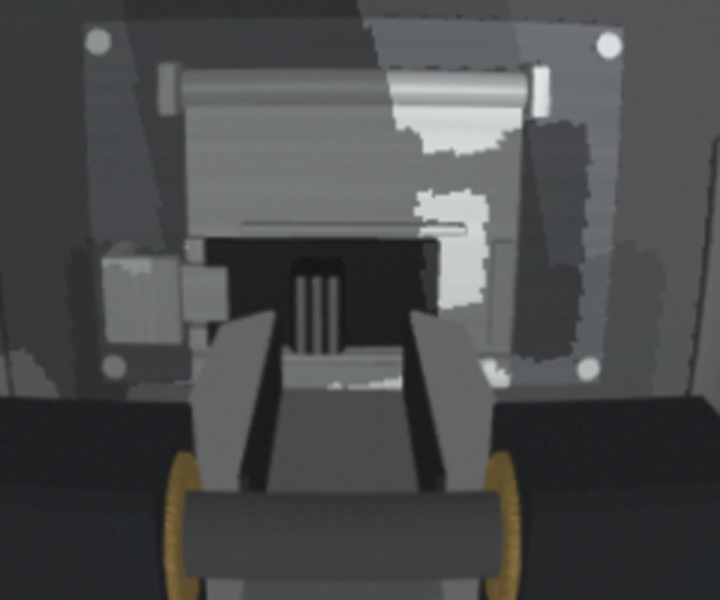

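The grip is at crop (317,314), left of the middle between the fingers at x=343. The arm had not settled in the earlier picture, so I'll recompute from a settled state.

```bash
python3 - <<'E'
from h import *
np.set_printoptions(precision=4,suppress=True)
st=robot.state();Rt=R.from_rotvec(st["orientation"]);tcp=np.array(st["eef_pos"]);print(st["t"],tcp,st["width"])
s=robot.snapshot("wrist")
cv2.imwrite("pics/w3.png",s["frame"])
f=lambda x,y,z:Rt.inv().apply(atz(s,(140+x/3,110+y/3),z,True)-tcp)
print("grip",f(317,314,.183),"grip rear/front top",f(317,352,.183),f(317,276,.183))
for n,x,y,z in[("pinL",160,88,.160),("pinR",549,88,.160),("plL",205,290,.165),("plR",438,290,.165),("fingL",275,312,tcp[2]),("fingR",411,312,tcp[2]),("noseR",182,300,.174)]: print(n,f(x,y,z))
for q in robot.pinpoint("slide_grip",s)[:1]: print(q,Rt.inv().apply(atz(s,q["uv"],.174,True)-tcp))
E
```

```text
4.7 [ 0.5361 -0.0161  0.1874] 0.2741599357892253
grip [-0.0027 -0.0054  0.0044] grip rear/front top [-0.0129 -0.0055  0.0044] [ 0.0072 -0.0054  0.0044]
pinL [ 0.0524 -0.0476  0.0274]
pinR [0.0526 0.0562 0.0274]
plL [-0.0019 -0.0363  0.0224]
plR [-0.0019  0.0268  0.0224]
fingL [-0.0008 -0.0156  0.    ]
fingR [-0.0008  0.0177 -0.    ]
noseR [-0.002  -0.0411  0.0134]
{'uv': [242.9, 211.6], 'p': 0.74} [-0.0032 -0.0078  0.0134]
```

```bash
python3 -m handwheel '{"hand":[0.45,0.45,0.45,0.45,0.45,0.45],"slide":[[-0.0027,-0.0054,0],[0,0,0],[0,0,0.008],[0,0,0.008],[0,0,0],[0,0,0]],"yaw":[0,0,0,0,0,0]}' 4; python3 - <<'E'
from h import *
np.set_printoptions(precision=4,suppress=True)
st=robot.state();print(st["eef_pos"],st["wrist_force"])
s=robot.snapshot("wrist")
cv2.imwrite("pics/w4c.png",cv2.resize(s["frame"][150:270,170:330],(800,600),interpolation=cv2.INTER_CUBIC))
E
```

```text
t: 5.4
eef_pos: [0.5372, -0.022, 0.1705]
orientation: [-0.332, -3.123, 0.001]
wrist_force: [0.1, 0.8, 0.5]
width: 0.278
grip_force: 0.0
[ 0.5372 -0.022   0.1705] [0.1346 0.8219 0.4936]
```

View pics/w4c.png

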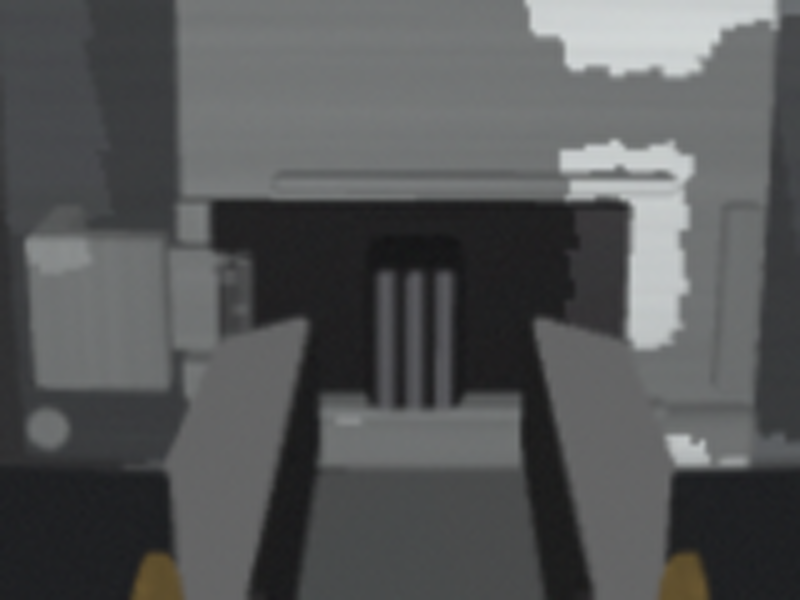

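The grip (370–460) sits between the fingers (307–537), close to centred, so I'll close gently.

```bash
python3 -m handwheel '{"hand":[1,1,1,1,1,1,1,1],"slide":[[0,0,0],[0,0,0],[0,0,0],[0,0,0],[0,0,0],[0,0,0],[0,0,0],[0,0,0]],"yaw":[0,0,0,0,0,0,0,0]}' 4;python3 -m handwheel '{"hand":[1,1,1,1],"slide":[[0,0,0],[0,0,0],[0,0,0],[0,0,0]],"yaw":[0,0,0,0]}' 35
```

```text
t: 6.25
eef_pos: [0.5375, -0.0221, 0.1709]
orientation: [-0.332, -3.124, 0.0]
wrist_force: [0.3, -0.5, 0.2]
width: 0.004
grip_force: 0.0
t: 6.65
eef_pos: [0.5375, -0.0221, 0.1709]
orientation: [-0.332, -3.124, -0.0]
wrist_force: [0.3, -0.0, 0.0]
width: 0.001
grip_force: 0.0
```

```bash
python3 - <<'E'
from h import *
np.set_printoptions(precision=4,suppress=True)
st=robot.state();Rt=R.from_rotvec(st["orientation"]);tcp=np.array(st["eef_pos"])
s=robot.snapshot("wrist");print(tcp,s["xyz"],s["K"],Rt.inv().apply(np.array(s["xyz"])-tcp),(Rt.inv()*R.from_rotvec(s["orientation"])).as_matrix())
a=cv2.resize(s["frame"][150:270,170:330],(400,300),interpolation=cv2.INTER_CUBIC)
s=robot.snapshot("scene");b=cv2.resize(s["frame"][100:250,180:380],(400,300),interpolation=cv2.INTER_CUBIC)
cv2.imwrite("pics/w5c.png",np.hstack([a,b]))
E
```

```text
[ 0.5375 -0.0221  0.1709] [ 0.4721 -0.0077  0.3785] [[297.3186   0.     253.6841]
 [  0.     297.3186 190.4716]
 [  0.       0.       1.    ]] [ 0.0669  0.0003 -0.2077] [[ 0.0001 -0.9724 -0.2334]
 [ 1.     -0.0002  0.0012]
 [-0.0012 -0.2334  0.9724]]
```

View pics/w5c.png

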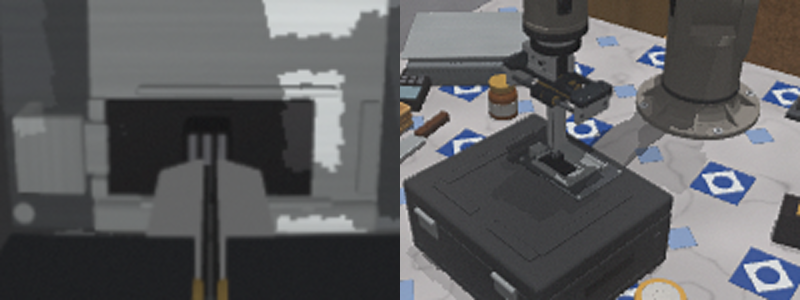

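```bash
python3 - <<'E'
from h import *
np.set_printoptions(precision=2,suppress=True)
st=robot.state();tcp=np.array(st["eef_pos"])
s=robot.snapshot("scene");Rc=R.from_rotvec(s["orientation"]);K=np.array(s["K"])
def pr(p): q=K@Rc.inv().apply(np.array(p)-s["xyz"]);return q[:2]/q[2]
x0,y0=225,135
im=cv2.resize(s["frame"][y0:y0+75,x0:x0+100],(800,600),interpolation=cv2.INTER_CUBIC)
for dz,c in((0,(0,0,255)),(.02,(0,255,0)),(.04,(255,0,0))):
    p=pr(tcp+[0,0,dz]);print(dz,p);cv2.circle(im,tuple(np.int32(np.round((p-[x0,y0])*8))),4,c,-1)
g=tcp.copy();g[2]=.183
cv2.imwrite("pics/w6.png",im)
E
```

```text
0 [257.44 179.59]
0.02 [257.39 174.77]
0.04 [257.33 169.84]
```

View pics/w6.png

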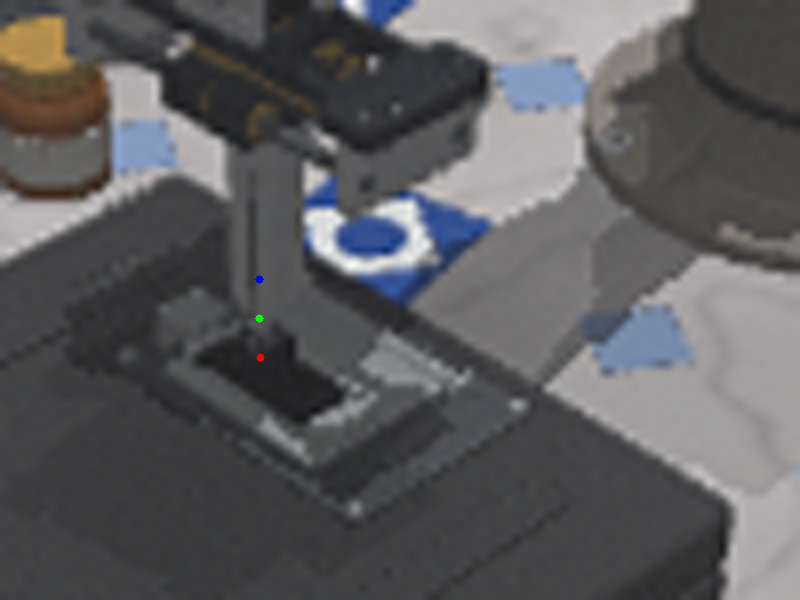

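The finger ends show about 15 mm above the reported TCP (red dot), so the fingers closed over the top of the grip. I'll reopen and go lower in small steps, watching the force.

```bash
python3 -m handwheel '{"hand":[0.45,0.45,0.45,0.45,0.45,0.45],"slide":[[0,0,0],[0,0,0],[0,0,0],[0,0,0],[0,0,0.004],[0,0,0]],"yaw":[0,0,0,0,0,0]}' 4; python3 -m handwheel '{"hand":[0.45,0.45],"slide":[[0,0,0.003],[0,0,0]],"yaw":[0,0]}';python3 -m handwheel '{"hand":[0.45,0.45],"slide":[[0,0,0.002],[0,0,0]],"yaw":[0,0]}'
```

```text
t: 7.4
eef_pos: [0.5372, -0.022, 0.1663]
orientation: [-0.332, -3.123, 0.0]
wrist_force: [0.5, -0.4, 1.0]
width: 0.275
grip_force: 0.0
t: 7.6
eef_pos: [0.5372, -0.0221, 0.1635]
orientation: [-0.332, -3.123, 0.0]
wrist_force: [0.2, 0.5, 0.5]
width: 0.279
grip_force: 0.0
t: 7.8
eef_pos: [0.5374, -0.0221, 0.1617]
orientation: [-0.332, -3.124, 0.0]
wrist_force: [0.9, -0.2, 0.4]
width: 0.271
grip_force: 0.0
```

```bash
python3 -m handwheel '{"hand":[0.45,0.45],"slide":[[0,0,0.002],[0,0,0]],"yaw":[0,0]}';python3 -m handwheel '{"hand":[0.45,0.45],"slide":[[0,0,0.002],[0,0,0]],"yaw":[0,0]}'; python3 -m handwheel '{"hand":[1,1,1,1,1,1],"slide":[[0,0,0],[0,0,0],[0,0,0],[0,0,0],[0,0,0],[0,0,0]],"yaw":[0,0,0,0,0,0]}' 4
```

```text
t: 8.0
eef_pos: [0.5374, -0.0221, 0.1597]
orientation: [-0.332, -3.124, 0.0]
wrist_force: [0.5, 0.4, -0.1]
width: 0.272
grip_force: 0.0
t: 8.2
eef_pos: [0.5373, -0.0221, 0.1577]
orientation: [-0.332, -3.124, 0.0]
wrist_force: [0.1, 0.6, 0.3]
width: 0.272
grip_force: 0.0
t: 8.8
eef_pos: [0.5375, -0.0221, 0.1579]
orientation: [-0.332, -3.124, 0.0]
wrist_force: [-0.4, -0.1, -0.1]
width: 0.005
grip_force: 0.0
```

Still nothing between the pads. I'll probe the grip top with the closed fingers to learn the real tip offset.

```bash
for i in 1; do :; done; python3 -m handwheel '{"hand":[1,1],"slide":[[0,0,0.002],[0,0,0]],"yaw":[0,0]}' | grep -E "eef|wrist";python3 -m handwheel '{"hand":[1,1],"slide":[[0,0,0.002],[0,0,0]],"yaw":[0,0]}'| grep -E "eef|wrist";python3 -m handwheel '{"hand":[1,1],"slide":[[0,0,0.002],[0,0,0]],"yaw":[0,0]}'| grep -E "eef|wrist"
```

```text
eef_pos: [0.5373, -0.0221, 0.1556]
wrist_force: [0.0, 0.1, -0.2]
eef_pos: [0.5377, -0.0221, 0.1542]
wrist_force: [-2.1, 0.0, 8.6]
eef_pos: [0.5382, -0.0221, 0.1533]
wrist_force: [-8.1, -0.4, 27.2]
```

Contact came at TCP z≈0.1547, so the tips are about 28 mm above the reported TCP. That matches the wrist-picture geometry (27 mm). I'll lift, open and descend to TCP 0.142.

```bash
python3 -m handwheel '{"hand":[1,1,0.45,0.45,0.45,0.45,0.45],"slide":[[0,0,-0.004],[0,0,-0.003],[0,0,0],[0,0,0],[0,0,0],[0,0,0],[0,0,0]],"yaw":[0,0,0,0,0,0,0]}' 4 | grep -E "eef|wrist|width";python3 -m handwheel '{"hand":[0.45,0.45,0.45],"slide":[[0,0,0.004],[0,0,0.003],[0,0,0]],"yaw":[0,0,0]}'| grep -E "eef|wrist";python3 -m handwheel '{"hand":[0.45,0.45],"slide":[[0,0,0.002],[0,0,0]],"yaw":[0,0]}'| grep -E "eef|wrist"
```

```text
eef_pos: [0.5374, -0.0221, 0.1587]
wrist_force: [0.8, -0.4, 0.3]
width: 0.276
eef_pos: [0.5371, -0.022, 0.1513]
wrist_force: [0.3, 0.7, -0.2]
eef_pos: [0.5373, -0.0221, 0.1496]
wrist_force: [-0.5, 0.3, 0.4]
```

```bash
python3 -m handwheel '{"hand":[0.45,0.45],"slide":[[0,0,0.002],[0,0,0]],"yaw":[0,0]}'| grep -E "eef|wrist";python3 -m handwheel '{"hand":[0.45,0.45],"slide":[[0,0,0.002],[0,0,0]],"yaw":[0,0]}'| grep -E "eef|wrist"
```

```text
eef_pos: [0.5373, -0.0221, 0.1477]
wrist_force: [0.4, 1.1, -0.2]
eef_pos: [0.5373, -0.0221, 0.1457]
wrist_force: [-0.3, 0.2, 0.0]
```

Passing beside the grip freely. I'll go 3 mm further, then close.

```bash
python3 -m handwheel '{"hand":[0.45,0.45],"slide":[[0,0,0.003],[0,0,0]],"yaw":[0,0]}'| grep -E "eef|wrist";python3 -m handwheel '{"hand":[1,1,1,1,1],"slide":[[0,0,0],[0,0,0],[0,0,0],[0,0,0],[0,0,0]],"yaw":[0,0,0,0,0]}' 4;python3 -m handwheel '{"hand":[1,1,1],"slide":[[0,0,0],[0,0,0],[0,0,0]],"yaw":[0,0,0]}' 35
```

```text
eef_pos: [0.5373, -0.0221, 0.1425]
wrist_force: [-0.6, 0.1, -0.3]
t: 11.7
eef_pos: [0.5374, -0.0225, 0.1429]
orientation: [-0.333, -3.124, 0.001]
wrist_force: [-1.2, -4.6, 0.6]
width: 0.148
grip_force: 4.0
t: 12.0
eef_pos: [0.5375, -0.0222, 0.1429]
orientation: [0.332, 3.124, -0.0]
wrist_force: [-0.6, -4.1, 1.2]
width: 0.144
grip_force: 35.0
```

Gripped: 14 mm opening, 4 N of spring showing. Now I'll pull in small steps along +y.

```bash
python3 -m handwheel '{"hand":[1,1,1,1,1],"slide":[[0,0.0005,0],[0,0.0005,0],[0,0.0005,0],[0,0.0005,0],[0,0,0]],"yaw":[0,0,0,0,0]}' 40 | grep -E "eef|wrist|width"; python3 -m handwheel '{"hand":[1,1],"slide":[[0,0.0005,0],[0,0,0]],"yaw":[0,0]}' | grep -E "eef|wrist";python3 -m handwheel '{"hand":[1,1],"slide":[[0,0.0005,0],[0,0,0]],"yaw":[0,0]}' | grep -E "eef|wrist"
```

```text
eef_pos: [0.5379, -0.02, 0.1429]
wrist_force: [0.5, -3.6, 0.2]
width: 0.143
eef_pos: [0.538, -0.0196, 0.1429]
wrist_force: [-1.3, -4.8, 1.5]
eef_pos: [0.5381, -0.0191, 0.1429]
wrist_force: [-0.6, -4.4, 1.2]
```

```bash
cat > chk.py <<'E'
from h import *
import sys
F=[]
for i in range(3):
    st=robot.state();Rt=R.from_rotvec(st["orientation"]).as_matrix();F.append(-np.dot(Rt[:,1],st["wrist_force"]));
    if i<2: robot.snapshot("wrist")
f=np.mean(F);print(round(st["t"],2),"pull",round(f,2),"y",round(float(np.dot(Rt[:,1],st["eef_pos"]))*1000,2))
sys.exit(f>8.4)
E
python3 chk.py && python3 -m handwheel '{"hand":[1,1],"slide":[[0,0.0004,0],[0,0,0]],"yaw":[0,0]}' >/dev/null && python3 chk.py && python3 -m handwheel '{"hand":[1,1],"slide":[[0,0.0004,0],[0,0,0]],"yaw":[0,0]}' >/dev/null && python3 chk.py && python3 -m handwheel '{"hand":[1,1],"slide":[[0,0.0004,0],[0,0,0]],"yaw":[0,0]}' >/dev/null && python3 chk.py && python3 -m handwheel '{"hand":[1,1],"slide":[[0,0.0004,0],[0,0,0]],"yaw":[0,0]}' >/dev/null && python3 chk.py && python3 -m handwheel '{"hand":[1,1],"slide":[[0,0.0004,0],[0,0,0]],"yaw":[0,0]}' >/dev/null && python3 chk.py
```

```text
13.0 pull 4.76 y 94.46False
```

```bash
sed -i 's/sys.exit(f>8.4)/sys.exit(int(f>8.4))/' chk.py
python3 -m handwheel '{"hand":[1,1],"slide":[[0,0.0004,0],[0,0,0]],"yaw":[0,0]}' >/dev/null && python3 chk.py && python3 -m handwheel '{"hand":[1,1],"slide":[[0,0.0004,0],[0,0,0]],"yaw":[0,0]}' >/dev/null && python3 chk.py && python3 -m handwheel '{"hand":[1,1],"slide":[[0,0.0004,0],[0,0,0]],"yaw":[0,0]}' >/dev/null && python3 chk.py && python3 -m handwheel '{"hand":[1,1],"slide":[[0,0.0004,0],[0,0,0]],"yaw":[0,0]}' >/dev/null && python3 chk.py && python3 -m handwheel '{"hand":[1,1],"slide":[[0,0.0004,0],[0,0,0]],"yaw":[0,0]}' >/dev/null && python3 chk.py && python3 -m handwheel '{"hand":[1,1],"slide":[[0,0.0004,0],[0,0,0]],"yaw":[0,0]}' >/dev/null && python3 chk.py && python3 -m handwheel '{"hand":[1,1],"slide":[[0,0.0004,0],[0,0,0]],"yaw":[0,0]}' >/dev/null && python3 chk.py && python3 -m handwheel '{"hand":[1,1],"slide":[[0,0.0004,0],[0,0,0]],"yaw":[0,0]}' >/dev/null && python3 chk.py
```

```text
13.3 pull 5.0 y 94.82
13.6 pull 4.71 y 95.21
13.9 pull 4.39 y 95.65
14.2 pull 4.72 y 95.98
14.5 pull 5.52 y 96.38
14.8 pull 5.22 y 96.83
15.1 pull 5.3 y 97.16
15.4 pull 4.85 y 97.51
```

```bash
python3 -m handwheel '{"hand":[1,1],"slide":[[0,0.0004,0],[0,0,0]],"yaw":[0,0]}' >/dev/null && python3 chk.py && python3 -m handwheel '{"hand":[1,1],"slide":[[0,0.0004,0],[0,0,0]],"yaw":[0,0]}' >/dev/null && python3 chk.py && python3 -m handwheel '{"hand":[1,1],"slide":[[0,0.0004,0],[0,0,0]],"yaw":[0,0]}' >/dev/null && python3 chk.py && python3 -m handwheel '{"hand":[1,1],"slide":[[0,0.0004,0],[0,0,0]],"yaw":[0,0]}' >/dev/null && python3 chk.py && python3 -m handwheel '{"hand":[1,1],"slide":[[0,0.0004,0],[0,0,0]],"yaw":[0,0]}' >/dev/null && python3 chk.py && python3 -m handwheel '{"hand":[1,1],"slide":[[0,0.0004,0],[0,0,0]],"yaw":[0,0]}' >/dev/null && python3 chk.py && python3 -m handwheel '{"hand":[1,1],"slide":[[0,0.0004,0],[0,0,0]],"yaw":[0,0]}' >/dev/null && python3 chk.py && python3 -m handwheel '{"hand":[1,1],"slide":[[0,0.0004,0],[0,0,0]],"yaw":[0,0]}' >/dev/null && python3 chk.py && python3 -m handwheel '{"hand":[1,1],"slide":[[0,0.0004,0],[0,0,0]],"yaw":[0,0]}' >/dev/null && python3 chk.py && python3 -m handwheel '{"hand":[1,1],"slide":[[0,0.0004,0],[0,0,0]],"yaw":[0,0]}' >/dev/null && python3 chk.py
```

```text
15.7 pull 5.67 y 97.95
16.0 pull 5.5 y 98.29
16.3 pull 5.91 y 98.69
16.6 pull 5.73 y 99.04
16.9 pull 5.71 y 99.49
17.2 pull 5.82 y 99.85
17.5 pull 6.38 y 100.23
17.8 pull 6.45 y 100.63
18.1 pull 6.68 y 100.97
18.4 pull 6.46 y 101.41
```

```bash
python3 -m handwheel '{"hand":[1,1],"slide":[[0,0.0004,0],[0,0,0]],"yaw":[0,0]}' >/dev/null && python3 chk.py && python3 -m handwheel '{"hand":[1,1],"slide":[[0,0.0004,0],[0,0,0]],"yaw":[0,0]}' >/dev/null && python3 chk.py && python3 -m handwheel '{"hand":[1,1],"slide":[[0,0.0004,0],[0,0,0]],"yaw":[0,0]}' >/dev/null && python3 chk.py && python3 -m handwheel '{"hand":[1,1],"slide":[[0,0.0004,0],[0,0,0]],"yaw":[0,0]}' >/dev/null && python3 chk.py && python3 -m handwheel '{"hand":[1,1],"slide":[[0,0.0004,0],[0,0,0]],"yaw":[0,0]}' >/dev/null && python3 chk.py && python3 -m handwheel '{"hand":[1,1],"slide":[[0,0.0004,0],[0,0,0]],"yaw":[0,0]}' >/dev/null && python3 chk.py && python3 -m handwheel '{"hand":[1,1],"slide":[[0,0.0004,0],[0,0,0]],"yaw":[0,0]}' >/dev/null && python3 chk.py && python3 -m handwheel '{"hand":[1,1],"slide":[[0,0.0004,0],[0,0,0]],"yaw":[0,0]}' >/dev/null && python3 chk.py && python3 -m handwheel '{"hand":[1,1],"slide":[[0,0.0004,0],[0,0,0]],"yaw":[0,0]}' >/dev/null && python3 chk.py && python3 -m handwheel '{"hand":[1,1],"slide":[[0,0.0004,0],[0,0,0]],"yaw":[0,0]}' >/dev/null && python3 chk.py
```

```text
18.7 pull 6.51 y 101.75
19.0 pull 6.47 y 102.17
19.3 pull 6.35 y 102.53
19.6 pull 6.88 y 102.89
19.9 pull 6.87 y 103.32
20.2 pull 6.88 y 103.68
20.5 pull 7.22 y 104.08
20.8 pull 7.32 y 104.43
21.1 pull 6.77 y 104.82
21.4 pull 7.34 y 105.2
```

```bash
python3 -m handwheel '{"hand":[1,1],"slide":[[0,0.0003,0],[0,0,0]],"yaw":[0,0]}' >/dev/null && python3 chk.py && python3 -m handwheel '{"hand":[1,1],"slide":[[0,0.0003,0],[0,0,0]],"yaw":[0,0]}' >/dev/null && python3 chk.py && python3 -m handwheel '{"hand":[1,1],"slide":[[0,0.0003,0],[0,0,0]],"yaw":[0,0]}' >/dev/null && python3 chk.py && python3 -m handwheel '{"hand":[1,1],"slide":[[0,0.0003,0],[0,0,0]],"yaw":[0,0]}' >/dev/null && python3 chk.py && python3 -m handwheel '{"hand":[1,1],"slide":[[0,0.0003,0],[0,0,0]],"yaw":[0,0]}' >/dev/null && python3 chk.py && python3 -m handwheel '{"hand":[1,1],"slide":[[0,0.0003,0],[0,0,0]],"yaw":[0,0]}' >/dev/null && python3 chk.py
```

```text
21.7 pull 7.7 y 105.45
22.0 pull 8.92 y 105.55
```

The stop is felt: y stalls and the force jumps to 8.9 N, so about 1.3 N on the stop. Now I'll start the swing, first a small step to check that the keeper is clear.

```bash
python3 -m handwheel '{"hand":[1,1,1,1],"slide":[[0.0002,0,-0.0006],[0.0002,0,-0.0006],[0.0002,0,-0.0006],[0,0,0]],"yaw":[0,0,0,0]}' 50| grep -E "eef|wrist"; python3 chk.py; python3 -m handwheel '{"hand":[1,1],"slide":[[0.0003,0,-0.0009],[0,0,0]],"yaw":[0,0]}' | grep -E "eef|wrist"
```

```text
eef_pos: [0.54, -0.0084, 0.1444]
wrist_force: [1.8, -10.4, -4.4]
22.5 pull 8.89 y 105.48
eef_pos: [0.5398, -0.0083, 0.1453]
wrist_force: [2.5, -9.2, -5.3]
```

```bash
python3 -m handwheel '{"hand":[1,1],"slide":[[0.0003,0,-0.001],[0,0,0]],"yaw":[0,0]}' | grep -E "eef|wrist"; python3 chk.py;  python3 -m handwheel '{"hand":[1,1],"slide":[[0.0005,0,-0.001],[0,0,0]],"yaw":[0,0]}' | grep -E "eef|wrist"
```

```text
eef_pos: [0.5393, -0.0083, 0.1463]
wrist_force: [1.7, -8.7, -4.6]
23.0 pull 8.89 y 105.46
eef_pos: [0.5389, -0.0082, 0.1473]
wrist_force: [3.0, -10.7, -5.1]
```

The paddle is free: constant ~5 N with full travel. I'll continue along the arc.

```bash
python3 -m handwheel '{"hand":[1,1,1,1,1],"slide":[[0.0008,0,-0.002],[0.0008,0,-0.002],[0.0008,0,-0.0019],[0,0,0],[0,0,0]],"yaw":[0,0,0,0,0]}' | grep -E "eef|wrist"; python3 chk.py;  python3 -m handwheel '{"hand":[1,1,1,1],"slide":[[0.0014,0,-0.0025],[0.0014,0,-0.0025],[0,0,0],[0,0,0]],"yaw":[0,0,0,0]}' | grep -E "eef|wrist"; python3 chk.py
```

```text
eef_pos: [0.5364, -0.0076, 0.1532]
wrist_force: [0.5, -9.7, -3.6]
23.8 pull 9.59 y 105.49
eef_pos: [0.5335, -0.007, 0.1582]
wrist_force: [0.1, -7.9, -3.2]
24.3 pull 8.36 y 105.5
```

```bash
python3 -m handwheel '{"hand":[1,1,1,1,1,1],"slide":[[0.0017,0,-0.0023],[0.0017,0,-0.0023],[0.0018,0,-0.0022],[0.0019,0,-0.0021],[0,0,0],[0,0,0]],"yaw":[0,0,0,0,0,0]}' | grep -E "eef|wrist|width"; python3 chk.py;  python3 -m handwheel '{"hand":[1,1,1,1,1,1],"slide":[[0.002,0,-0.002],[0.002,0,-0.0019],[0.0021,0,-0.0018],[0,0,0],[0,0,0],[0,0,0]],"yaw":[0,0,0,0,0,0]}' | grep -E "eef|wrist|width"; python3 chk.py
```

```text
eef_pos: [0.5268, -0.0055, 0.1672]
wrist_force: [1.6, -9.4, -4.2]
width: 0.141
25.0 pull 9.13 y 105.51
eef_pos: [0.5208, -0.0042, 0.1729]
wrist_force: [1.0, -8.9, -1.2]
width: 0.148
25.7 pull 8.59 y 105.53
```

The paddle is at about 0.64. Next I'll ease the slide back 2 mm off the stop and raise the lid along its arc, checking after the first part.

```bash
python3 -m handwheel '{"hand":[1,1,1,1,1,1,1,1],"slide":[[0,-0.001,0],[0,-0.001,0],[-0.0024,0,-0.0056],[-0.0025,0,-0.0056],[-0.0026,0,-0.0055],[-0.0026,0,-0.0055],[0,0,0],[0,0,0]],"yaw":[0,0,0,0,0,0,0,0]}' 60 | grep -E "eef|wrist|width"; python3 chk.py; python3 - <<'E'
from h import *
s=robot.snapshot("scene")
cv2.imwrite("pics/s8.png",cv2.resize(s["frame"][90:270,170:410],(800,600),interpolation=cv2.INTER_CUBIC))
E
```

```text
eef_pos: [0.5286, -0.0077, 0.1946]
wrist_force: [-7.3, -6.5, 1.9]
width: 0.144
26.6 pull 7.66 y 103.51
```

View pics/s8.png

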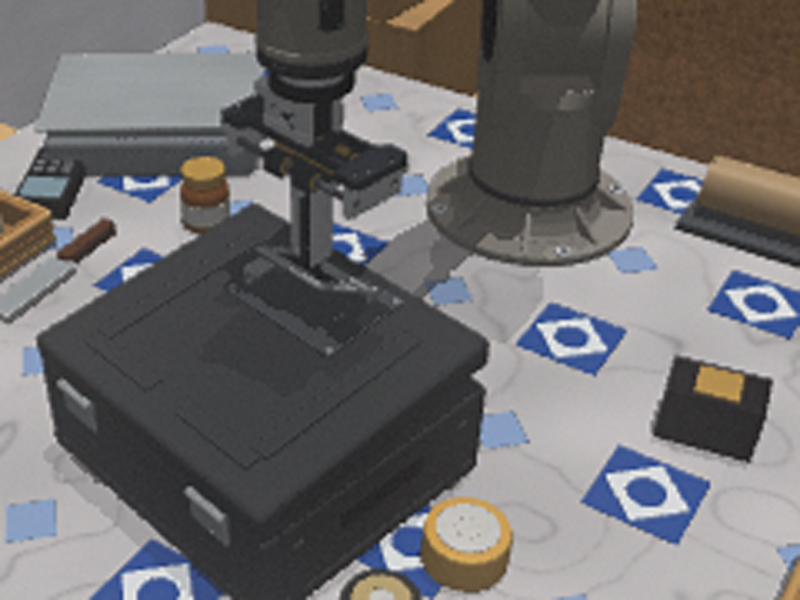

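The lid is lifting: the front gap shows at (480,370), and the paddle is up in the fingers. I'll continue the arc.

```bash
python3 -m handwheel '{"hand":[1,1,1,1,1,1,1,1,1,1],"slide":[[-0.0029,0,-0.0053],[-0.003,0,-0.0053],[-0.0031,0,-0.0053],[-0.0031,0,-0.0052],[-0.0034,0,-0.005],[-0.0036,0,-0.005],[-0.0036,0,-0.0049],[-0.0037,0,-0.0049],[0,0,0],[0,0,0]],"yaw":[0,0,0,0,0,0,0,0,0,0]}' | grep -E "eef|wrist|width"; python3 chk.py; python3 -m handwheel '{"hand":[1,1,1,1,1,1,1,1,1,1],"slide":[[-0.0039,0,-0.0046],[-0.004,0,-0.0046],[-0.0041,0,-0.0046],[-0.0041,0,-0.0045],[-0.0044,0,-0.0042],[-0.0045,0,-0.0041],[-0.0045,0,-0.0041],[-0.0045,0,-0.0041],[0,0,0],[0,0,0]],"yaw":[0,0,0,0,0,0,0,0,0,0]}' | grep -E "eef|wrist|width"; python3 chk.py
```

```text
eef_pos: [0.554, -0.0131, 0.2354]
wrist_force: [-12.3, -4.6, 4.3]
width: 0.142
27.75 pull 7.18 y 103.47
eef_pos: [0.5879, -0.0204, 0.2704]
wrist_force: [-8.6, -4.8, 2.0]
width: 0.14
28.85 pull 6.86 y 103.64
```

```bash
python3 -m handwheel '{"hand":[1,1,1,1,1,1,1],"slide":[[-0.0047,0,-0.0038],[-0.0048,0,-0.0037],[-0.0049,0,-0.0036],[-0.005,0,-0.0035],[0,0,0],[0,0,0],[0,0,0]],"yaw":[0,0,0,0,0,0,0]}' | grep -E "eef|wrist|width"; python3 - <<'E'
from h import *
np.set_printoptions(precision=1,suppress=True)
st=robot.state();Rt=R.from_rotvec(st["orientation"]).as_matrix()
cx=-Rt[:,0].copy();cx[2]=0;cx/=np.linalg.norm(cx);cy=np.array([-cx[1],cx[0],0])
tcp=np.array(st["eef_pos"])
# pin shut pose from earlier settled view: TCP (.5361,-.0161), delta x .0525,y .0043
pin0=np.array([.5361,-.0161,0])-cx*.0525+cy*.0043;pin0[2]=.159
lh=pin0+cx*.262;lh[2]=.115
def front(l): c,s_=np.cos(l),np.sin(l);return lh+cx*(-.300*c-.035*s_*-1*-1*-1 if 0 else -.300*c+.035*s_)+np.array([0,0,.300*s_+.035*c])
def pin(l): c,s_=np.cos(l),np.sin(l);return lh+cx*(-.262*c+.044*s_)+np.array([0,0,.262*s_+.044*c])
for n in("scene","top"):
    s=robot.snapshot(n);Rc=R.from_rotvec(s["orientation"]);K=np.array(s["K"])
    def pr(p): q=K@Rc.inv().apply(p-s["xyz"]);return q[:2]/q[2]
    for k,f in(("lid_front",front),("paddle_hinge",pin)):
        for q in robot.pinpoint(k,s)[:1]: print(n,k,round(q["p"],2),q["uv"])
        print({l:pr(f(l)) for l in(0,.4,.5,.6,.7)})
s=robot.snapshot("scene");cv2.imwrite("pics/s9.png",cv2.resize(s["frame"][60:270,150:430],(800,600),interpolation=cv2.INTER_CUBIC))
E
```

```text
eef_pos: [0.6071, -0.0245, 0.2851]
wrist_force: [-6.8, -5.3, 2.6]
width: 0.139
scene lid_front 0.58 [266.8, 144.7]
{0: array([278.7, 174.2]), 0.4: array([271.8, 150.7]), 0.5: array([268.3, 145.8]), 0.6: array([264.1, 141.5]), 0.7: array([259.2, 137.8])}
scene paddle_hinge 0.89 [257.3, 149.1]
{0: array([271.1, 176.8]), 0.4: array([263.2, 157. ]), 0.5: array([259.7, 153.1]), 0.6: array([255.6, 149.8]), 0.7: array([250.8, 147.1])}
{0: array([229. , 217.5]), 0.4: array([229.4, 203.5]), 0.5: array([230.2, 196.8]), 0.6: array([231.3, 188.9]), 0.7: array([232.7, 179.8])}
{0: array([231.7, 204.7]), 0.4: array([232.8, 189.3]), 0.5: array([233.7, 182.8]), 0.6: array([234.9, 175.3]), 0.7: array([236.3, 166.9])}
```

View pics/s9.png

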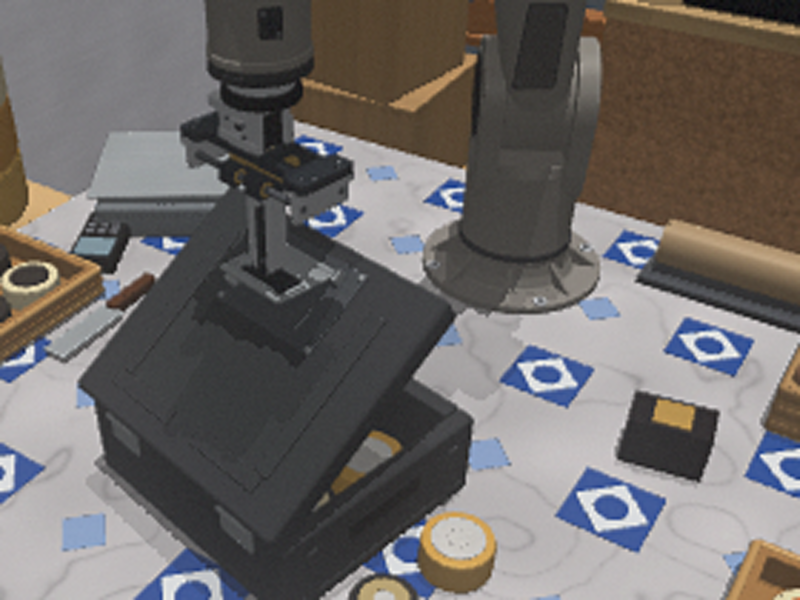

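The lid stands at about 0.57 rad. I'll ease the slide back, release and rise clear.

```bash
python3 -m handwheel '{"hand":[1,1,1,1,1,1,0.4,0.4,0.4,0.4,0.4,0.4],"slide":[[0,-0.002,0],[0,-0.002,0],[0,-0.003,0],[0,-0.003,0],[0,-0.002,0],[0,0,0],[0,0,0],[0,0,0],[0,0,0],[0,0,0],[0,0,0],[0,0,0]],"yaw":[0,0,0,0,0,0,0,0,0,0,0,0]}' | grep -E "eef|wrist|width"; python3 -m handwheel '{"hand":[0.4,0.4,0.4,0.4,0.4,0.4,0.4,0.4,0.4,0.4],"slide":[[0,0,-0.005],[0,0,-0.01],[0,0,-0.01],[0,0,-0.015],[0,0,-0.02],[0,0,-0.02],[0,0,-0.02],[0,0,-0.02],[0,0,0],[0,0,0]],"yaw":[0,0,0,0,0,0,0,0,0,0]}' | grep -E "eef|wrist|width"; python3 - <<'E'
from h import *
s=robot.snapshot("scene")
for k in("lid_front","paddle_hinge"):print([(q["p"],q["uv"]) for q in robot.pinpoint(k,s)[:1]])
cv2.imwrite("pics/s10.png",cv2.resize(s["frame"][60:270,150:430],(800,600),interpolation=cv2.INTER_CUBIC))
E
```

```text
eef_pos: [0.6059, -0.0358, 0.2856]
wrist_force: [-0.0, -1.0, -0.2]
width: 0.303
eef_pos: [0.606, -0.036, 0.4062]
wrist_force: [0.6, -0.3, -1.5]
width: 0.3
[(0.61, [262.7, 141.6])]
[(0.9, [257.3, 149.0])]
```

View pics/s10.png

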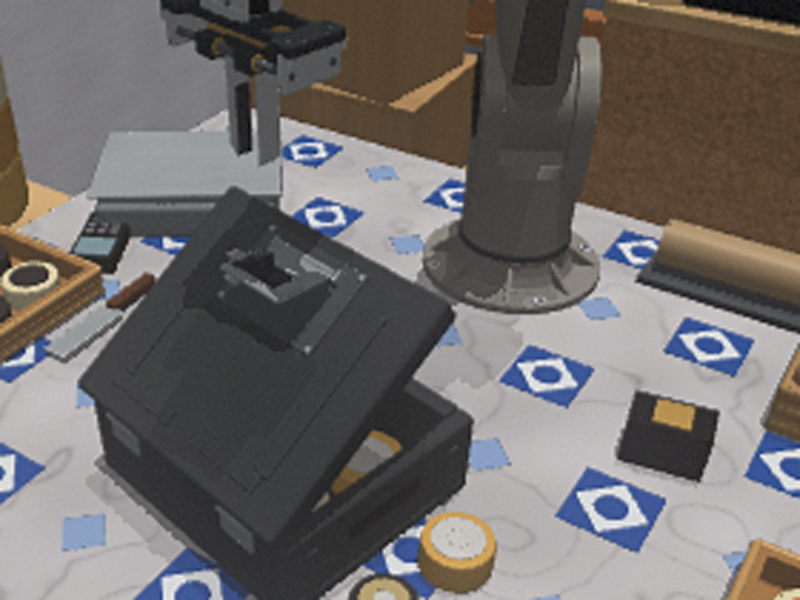

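The lid stands open by itself (front corner at (452,312), as before release), the paddle is up, the goods have not moved, and the gripper is clear.

```bash
python3 -c "
from rig import robot
print(robot.sign_off())"
```

```text
the job is handed in; nothing more can be done
None
```

The carrier is open and the job is handed in: the slide was pulled until it lightly touched its stop (about 1–2 N), the paddle was swung to about 0.64 rad, the lid stands by itself at about 0.57 rad, and the other goods look undisturbed; no verdict came back at hand-in.

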